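# Lock a drawer cassette in the pharmacy filling jig

### The arm

A 6-joint arm with a two-finger parallel gripper is mounted at the origin on the work surface. World frame = base frame: x ahead of the robot, y to its left, z up, the work surface at z = 0. Lengths are in m, angles in rad, forces in N, time in s.
With the tool pointing down it reaches from about 0.325 to 0.75 m from the base axis. Payload 7.6 kg.
Tool frame: the origin (TCP) lies midway between the tips of the shut fingers; the grasp point (between the pads) lies 19 mm behind it; z points along the fingers, y is the direction in which the jaws open and shut (so a half turn about z gives the same grasp; the last joint's range is limited). The gripper opens to 85 mm and grips with 20 to 120 N. Pads are 22 mm wide; open, the fingers measure 114 mm over their backs; the gripper's body (76 mm by 85 mm) begins 54 mm behind the grasp point. The pads swing forward as they close: fully open they stand 13 mm farther back than shut.
Start: joints at [-1.338, 0.052, 1.401, -0, 1.689, -0.07], TCP at [0.157, -0.501, 0.231] pointing down, gripper open.
Joint ranges: [-2.9, 2.9], [-0.91, 2.17], [0.12, 2.37], [-1.06, 4.2], [0.26, 2.73], [-2.93, 2.93]. Speed limits (rad/s): [2.57, 2.57, 3.01, 3.14, 3.14, 3.14].

### API

Orientations are given as a 3x3 rotation matrix whose columns are the frame's x, y, z axes.
In Python, from bench import get_state, eyes, ticket gives the robot as it stands. The module is installed in compiled form; this text tells all that it offers.
- The arm moves only by the shell command python3 -m jog 'ROWS' [FORCE]. ROWS is JSON, one flat list of numbers, 5 for each row, row after row: the gripper command: -1 is shut, 1 is fully open, values between are in proportion, then the shift along the tool's x, y, z in cm, then the turn about the tool's z in rad. In form: [claw, x, y, z, turn, claw, x, y, z, turn, ...]. A call has 1 to 20 rows; each row shifts and turns the commanded pose from where the row before left it, along the tool's axes as they then stand; what a row does not reach is not made up. A row lasts 1/8 s, in which the tool goes at most 62.5 mm and 10.7 degrees, less where a joint would pass 70% of its speed; a pose out of reach is approached as far as the arm can. A call is refused whole if a number of a shift passes 6.25 or a number of a turn 0.188, either way. A call with a gripper value outside its range is refused whole. The fingers move at their own pace and stop on an object; FORCE is the grip in N (left out, the last holds). Time passes only in rows, so rows that do not move let the fingers close. It gives the time, the measured TCP pose, the force and the opening at its end, in the units of the state.
- get_state(): the state, without advancing time (a new reading comes with each control period).
- eyes.capture(name): name is "side" or "top" or "wrist"; returns a dict with "image" (480x640x3 uint8, red, green, blue), "z_map" (480x640 float32, m along the optical axis (not along the pixel's ray), 0 where there is no reading), "vfov" (degrees; the focal length in pixels is half the picture's height over the tangent of half this angle, whatever the lens; pixels are square), "cx", "cy" (the principal point, pixels), "dist_coeffs" ([k1, k2, p1, p2, k3] as OpenCV has them; the pictures are not rectified), "world_from_camera" (4x4, takes a point from camera to world coordinates). Camera axes: x right, y down, z forward; pixel columns grow to the right and rows downward; lengths in m; the calibration is good to about 2 mm. A picture is of the moment at which its call begins.
- ticket.sign_off(): hands the job in, once; it reports no verdict.
The state is a dict: "time_s": time; "joint_pos": joint angles; "dq": joint speeds; "joint_torque": joint torques, N m; "ee_pos": TCP position; "tcp_rot": TCP orientation; "force": force on the tool from outside, world axes, zero at the start; "ft_torque": the same for the moment, N m; "opening": finger opening in m.
Only numpy, scipy, OpenCV 4.12 (cv2) and the standard library are available. Lean on these libraries where they do the work, as an engineer would, in place of code of your own. Each camera call takes 0.05 s, during which the arm holds its last target.

### The job

Slide the blue-handled stop rod forward so that its pad pushes the cream drawer cassette snugly up against the cushioned fence of the jig, pressing firmly but gently so the cassette is not crushed. Then flip the red cam lever all the way over to its closed, flat position to lock the rod, without forcing the lever, and let go: the cassette must stay held between pad and fence. Leave the bottle, the jar, the vial rack and the spare drawer as they are.

Things in the scene. Friction and masses are not known exactly. Their poses are not given: they have to be found in the camera images.
- jig: The jig, fixed to the bench: grey plate 550 x 190 x 12 mm. Origin: on the bench, 28 mm ahead (+x) of the plate's middle; x = direction the rod is pushed (to the fence), y = side the lever folds to, z up. An aluminium clamp block stands at x -115 to -55, y -30 to 30, top 85 mm (lever yoke to 109). Guide rails beside the cassette: inner faces y = -53 and 53, x -5 to 145, tops at 28 mm.
- stop_rod: Steel rod 16 mm thick, sliding through the block along jig x, axis 46 mm above the bench. Origin: centre of the front face of its black pad (34 mm across). Lever open: about 4 N of drag, stays where left; pad face from jig x -35 to +85. Lever closed: locked fast. Cannot lift or turn. More than 15 N of it on the cassette crushes that.
- fence_zone (a point): Point on top of the jig plate (12 mm up) where the fence stands: aluminium wall 55 mm high across the plate, with a black rubber cushion facing the cassette. The fence can be set along the jig: the cushion's face lies up to 30 mm either side of this point along jig x, not measured, to be felt or seen. The cushion gives about 1 mm per 6 N, up to 7 mm.
- rod_handle (a point): On the blue upright handle near the rod's rear end: middle of its top, 98 mm above the bench, 235 mm behind the pad's face. The handle is 20 mm (along the rod) x 18 mm (across), from 32 to 98 mm above the bench; the rod leads on forward from it, its top at 54 mm.
- cam_lever (a joint): Angle (rad) of the red cam lever about an axis parallel to the rod. 0 = fully open, leaning back past upright, 110 degrees from closed; 1.92 = closed, level, pointing along jig +y. Starts at 0 to 0.3. Stiffens from 0.8 on: up to about 10 N square to it near the tip; past 1.70 it snaps shut by itself onto a rigid stop. Pressed with more than 30 N it breaks.
- lever_pivot (a point): Pivot of the cam lever, on the jig at x = -85, y = 0, 98 mm above the bench (axis along jig x).
- lever_tip (a point): Middle of the end of the cam lever, 90 mm from the pivot. The lever is 9 mm thick (centred on the line from pivot to tip) and 14 mm wide, its outer 32 mm a paddle 24 mm wide.
- cassette: Loose cream open drawer cassette with four compartments of stock, 130 mm (x) x 100 mm (y) x 60 mm high, walls 4 mm, about 0.3 kg. Origin: centre of its underside, on the jig plate (12 mm above the bench); x axis along the jig's x within 0.03 rad, between the guide rails, 10 to 85 mm short of the fence at the start.
- amber_bottle: Bystander: amber bottle, 56 mm across, 110 mm high. Origin: centre of its underside.
- white_jar: Bystander: white jar with blue cap, 60 mm across, 75 mm high. Origin: centre of its underside.
- vial_rack: Bystander: cream block 55 x 140 x 30 mm holding five vials, 65 mm high in all. Origin: centre of its underside.
- small_drawer: Bystander: spare open cream drawer 100 x 130 x 45 mm. Origin: centre of its underside.

How it is judged:
By the outcome, as a careful person would: the job done as asked, in the order asked, and still so for the second after the job is handed in, with the robot touching nothing.
It also fails if it takes over 58 s, if anything falls off the work surface, if the arm or the gripper's body presses on something with over 40 N, if the wrist force passes 120 N, or if a joint passes its speed limit or range.

## Working session

There is one attempt and no reset: what is moved stays moved. The work goes in short steps, Python scripts to look and compute and a shell command to move; the robot and the scene stay as the last step left them, time stands still between calls to the robot, and variables do not carry over. Pictures are saved under pics/ and viewed, and the job is handed in when it is done.

```bash
mkdir -p pics; ls
cat > h.py <<'E'
import numpy as np, cv2
from bench import get_state, eyes, ticket
def cap(name, fn):
    c=eyes.capture(name); cv2.imwrite('pics/'+fn+'.png', c['image'][:,:,::-1])
    np.savez('pics/'+fn+'.npz', **{k:np.array(v) for k,v in c.items()})
    return c
def load(fn): return dict(np.load('pics/'+fn+'.npz'))
def K(c):
    f=240/np.tan(np.radians(float(c['vfov']))/2)
    return np.array([[f,0,float(c['cx'])],[0,f,float(c['cy'])],[0,0,1]])
def rays(c,uv):
    p=cv2.undistortPoints(np.array(uv,float).reshape(-1,1,2),K(c),np.array(c['dist_coeffs'],float)).reshape(-1,2)
    return np.c_[p,np.ones(len(p))]
def plane(c,uv,z):
    T=np.array(c['world_from_camera']); d=rays(c,uv)@T[:3,:3].T; o=T[:3,3]
    return o+d*((z-o[2])/d[:,2])[:,None]
def depth(c,uv):
    T=np.array(c['world_from_camera']); uv=np.array(uv); r=rays(c,uv)
    z=np.array(c['z_map'])[uv[:,1].astype(int),uv[:,0].astype(int)]
    return (r*z[:,None])@T[:3,:3].T+T[:3,3]
E
python3 - <<'E'
from h import *
for n in ['side','top','wrist']:
    c=cap(n,n+'0'); print(n,c['vfov'],c['dist_coeffs'],np.round(c['world_from_camera'],3).tolist())
s=get_state(); print(s)
E
```

```text
pics
side 44.637908554616764 [-0.12204993  0.          0.          0.          0.        ] [[-0.833, -0.334, 0.441, -0.15], [-0.553, 0.479, -0.682, 1.104], [0.017, -0.812, -0.583, 1.028], [0.0, 0.0, 0.0, 1.0]]
top 49.631551475989006 [-0.0567548  0.         0.         0.         0.       ] [[-0.034, -0.976, 0.213, 0.233], [-0.999, 0.032, -0.013, 0.059], [0.006, -0.214, -0.977, 1.444], [0.0, 0.0, 0.0, 1.0]]
wrist 69.33961018463117 [-0.022532  0.        0.        0.        0.      ] [[0.298, -0.917, -0.264, 0.224], [-0.955, -0.287, -0.08, -0.481], [-0.003, 0.276, -0.961, 0.373], [0.0, 0.0, 0.0, 1.0]]
{'time_s': 0.15, 'joint_pos': array([-1.33830164e+00,  5.26891389e-02,  1.40148135e+00,  6.97543681e-06,
        1.68859123e+00, -7.03132693e-02]), 'dq': array([-0.00130798, -0.00063899, -0.00251645, -0.00031985,  0.00024364,
        0.00033677]), 'joint_torque': array([ 8.55995040e-04, -3.81951928e+01, -3.60423625e+01, -1.62400806e-04,
        4.64196259e-03, -3.03004913e-05]), 'ee_pos': array([ 0.15652179, -0.50089266,  0.23067256]), 'tcp_rot': array([[ 9.54502685e-01,  2.98202207e-01, -2.62619549e-04],
       [ 2.98202309e-01, -9.54502009e-01,  1.13921076e-03],
       [ 8.90442763e-05, -1.16569349e-03, -9.99999317e-01]]), 'force': array([0.45895764, 0.13165696, 0.00335981]), 'ft_torque': array([-0.00757015,  0.01395888,  0.00601661]), 'opening': 0.08531275333756738}
```

View pics/top0.png

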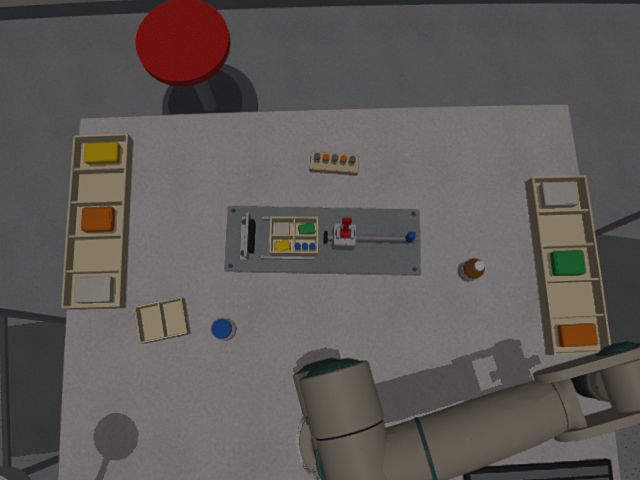

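View pics/side0.png

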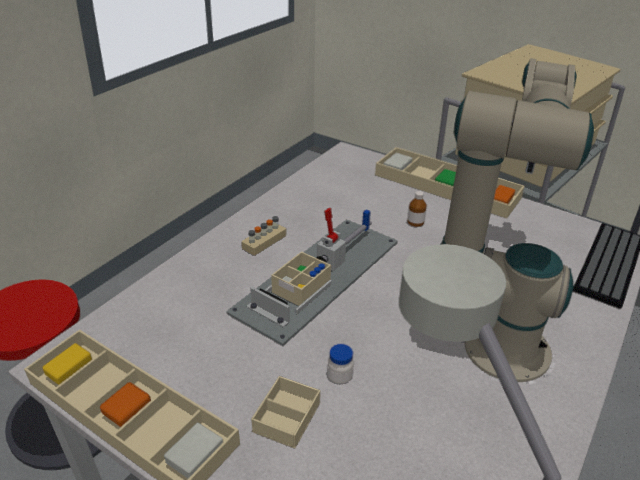

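The top view shows the plate at (225–420, 207–275) with the fence on the left at (248,236), so jig +x is roughly world +y. The cassette is at (295,237), the red lever at (346,228) and the blue handle at (410,237). The bottle is at (473,268), clear of the plate. Next I'll measure.

```bash
cat > m.py <<'E'
from h import *
import sys
c=load('top0'); im=c['image'].astype(np.uint8)
cv2.imwrite('pics/crop0.png', cv2.resize(im[195:285,215:435,::-1],None,fx=3.6,fy=3.6,interpolation=cv2.INTER_CUBIC))
hsv=cv2.cvtColor(im,cv2.COLOR_RGB2HSV)
# bolts / plate corners: grey plate by depth ~12mm + colour
roi=np.zeros(im.shape[:2],np.uint8); roi[195:290,210:435]=1
g=cv2.GaussianBlur(im,(3,3),0).astype(int)
v=g.mean(2); 
print(v[215,218:232], v[240,412:428], v[200:214,380], v[268:282,380])
m=((v<135)&(roi>0)).astype(np.uint8)
cn,_=cv2.findContours(cv2.morphologyEx(m,cv2.MORPH_OPEN,np.ones((3,3))),cv2.RETR_EXTERNAL,cv2.CHAIN_APPROX_NONE)
cn=max(cn,key=cv2.contourArea); W=plane(c,cn.reshape(-1,2),0.012)
r=cv2.minAreaRect((W[:,:2]*1000).astype(np.float32)); print('plate',r)
hm=((hsv[...,0]>105)&(hsv[...,0]<130)&(hsv[...,1]>130)&(roi>0)); hm[:,:400]=0
ys,xs=np.nonzero(hm); P=depth(c,np.c_[xs,ys]); t=P[P[:,2]>.085]; print('handle',len(xs),len(t),np.median(t,0), t.min(0),t.max(0))
rm=((hsv[...,0]<8)|(hsv[...,0]>172))&(hsv[...,1]>150)&(roi>0); rm[:,:330]=0; rm[:,370:]=0
ys,xs=np.nonzero(rm);P=depth(c,np.c_[xs,ys]);i=np.argsort(P[:,2]); print('lever',np.round(P[i][::6],3).tolist())
E
python3 m.py
```

```text
[115.33333333 116.         116.         115.         115.
 115.66666667 116.         116.         108.66666667  93.66666667
  84.          83.33333333  83.33333333  83.33333333] [ 46.          60.33333333  72.33333333  77.66666667  79.66666667
  81.66666667  82.33333333  85.          96.66666667 111.
 116.         115.         115.         114.         114.
 114.        ] [115.66666667 117.         116.66666667 116.33333333 115.66666667
 115.         116.         114.33333333 101.33333333  84.66666667
  80.          81.33333333  81.          81.        ] [ 85.33333333  86.33333333  86.33333333  85.          81.
  78.66666667  90.33333333 110.         118.66666667 118.
 117.66666667 117.         117.         116.33333333]
plate ((536.707763671875, 23.85467529296875), (646.5159301757812, 272.2840576171875), 88.15045928955078)
handle 73 48 [ 0.52688926 -0.21114978  0.09662523] [ 0.23321827 -0.22075771  0.0855597 ] [0.53681387 0.05935979 1.4441217 ]
lever [[0.53, -0.032, 0.099], [0.535, -0.037, 0.104], [0.529, -0.026, 0.106], [0.548, -0.024, 0.108], [0.533, -0.034, 0.109], [0.53, -0.042, 0.11], [0.538, -0.045, 0.11], [0.53, -0.034, 0.111], [0.538, -0.024, 0.112], [0.537, -0.039, 0.116], [0.541, -0.028, 0.125], [0.539, -0.038, 0.129], [0.54, -0.033, 0.137], [0.543, -0.037, 0.148], [0.547, -0.035, 0.153], [0.548, -0.027, 0.161], [0.549, -0.026, 0.167], [0.548, -0.036, 0.172], [0.549, -0.041, 0.175], [0.551, -0.043, 0.178], [0.558, -0.043, 0.182], [0.555, -0.038, 0.183], [0.552, -0.035, 0.185], [0.554, -0.03, 0.187], [0.553, -0.035, 0.19]]
```

```bash
sleep 1; ls pics
```

```text
crop0.png
side0.npz
side0.png
top0.npz
top0.png
wrist0.npz
wrist0.png
```

View pics/crop0.png

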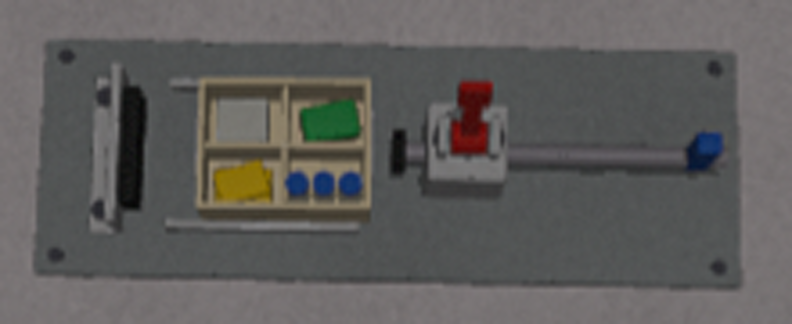

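The crop shows the fence cushion face at about 145/3.6, the cassette at x 198–370, the pad front at about x 392 and the handle at about x 705 (crop pixels). The plate threshold was wrong, so I'll redo it at about 100.

```bash
sed -i 's/v<135/v<100/' m.py
cat >> m.py <<'E'
cx,cy=np.array(r[0])/1000
b=cv2.boxPoints(r)/1000; e=[b[1]-b[0],b[2]-b[1]]; L=max(e,key=np.linalg.norm); L=L*np.sign(L[1]); ex=L/np.linalg.norm(L); ey=np.array([-ex[1],ex[0]])
O=np.array([cx,cy])+.028*ex; print('ex',ex,'yaw',np.degrees(np.arctan2(ex[1],ex[0])),'O',O)
def J(P): P=np.atleast_2d(P); d=P[:,:2]-O; return np.c_[d@ex,d@ey,P[:,2]]
def px(u,v): return [(u/3.6+215, v/3.6+195)]
print('handle jig',J(np.median(t,0)))
print('lever jig',np.round(J(P[i][::6])[-8:],3).tolist())
print('cass back edge (z .072)',J(plane(c,px(370,150),.072)),'front',J(plane(c,px(198,150),.072)))
print('cushion face top?',[J(plane(c,px(146,150),z)).round(3).tolist() for z in(.06,.067)])
print('pad front',J(plane(c,px(391,150),.06)))
# depth profile along jig y=+-.0 from top
for yy in (0.03,-.03):
  q=[(u,int(195+ (150+yy/.0014*0)/3.6)) for u in range(240,330)]
ys2,xs2=np.mgrid[215:262,235:335]; PP=depth(c,np.c_[xs2.ravel(),ys2.ravel()]); JJ=J(PP)
k=(abs(JJ[:,1])<.035)&(JJ[:,2]>.045)&(JJ[:,2]<.09)
h=np.histogram(JJ[k,0],np.arange(-.06,.25,.005)); print([(round(float(a),3),int(n)) for a,n in zip(h[1],h[0]) if n])
np.savez('jig.npz',O=O,ex=ex,ey=ey)
E
python3 m.py
```

```text
[115.33333333 116.         116.         115.         115.
 115.66666667 116.         116.         108.66666667  93.66666667
  84.          83.33333333  83.33333333  83.33333333] [ 46.          60.33333333  72.33333333  77.66666667  79.66666667
  81.66666667  82.33333333  85.          96.66666667 111.
 116.         115.         115.         114.         114.
 114.        ] [115.66666667 117.         116.66666667 116.33333333 115.66666667
 115.         116.         114.33333333 101.33333333  84.66666667
  80.          81.33333333  81.          81.        ] [ 85.33333333  86.33333333  86.33333333  85.          81.
  78.66666667  90.33333333 110.         118.66666667 118.
 117.66666667 117.         117.         116.33333333]
plate ((540.4913940429688, 22.81890869140625), (551.20166015625, 192.40750122070312), 87.01819610595703)
handle 73 48 [ 0.52688926 -0.21114978  0.09662523] [ 0.23321827 -0.22075771  0.0855597 ] [0.53681387 0.05935979 1.4441217 ]
lever [[0.53, -0.032, 0.099], [0.535, -0.037, 0.104], [0.529, -0.026, 0.106], [0.548, -0.024, 0.108], [0.533, -0.034, 0.109], [0.53, -0.042,
[... 792 characters left out ...]
k edge (z .072) [[-0.01362852  0.00442951  0.072     ]] front [[0.11571389 0.00690517 0.072     ]]
cushion face top? [[[0.156, 0.005, 0.06]], [[0.155, 0.007, 0.067]]]
pad front [[-0.0296151   0.00146275  0.06      ]]
[(-0.06, 45), (-0.055, 9), (-0.05, 6), (-0.045, 10), (-0.04, 25), (-0.035, 25), (-0.015, 25), (-0.01, 24), (-0.005, 16), (-0.0, 17), (0.005, 14), (0.01, 7), (0.015, 15), (0.02, 16), (0.025, 16), (0.03, 10), (0.035, 14), (0.04, 15), (0.045, 12), (0.05, 44), (0.055, 5), (0.06, 6), (0.065, 6), (0.07, 11), (0.075, 8), (0.08, 5), (0.085, 6), (0.09, 6), (0.095, 8), (0.1, 6), (0.105, 5), (0.11, 33), (0.115, 26), (0.16, 20), (0.165, 48), (0.17, 46), (0.175, 51), (0.18, 47), (0.185, 13)]
```

```bash
python3 -m jog '[-1,5.35,-1.63,0,0, -1,5.35,-1.63,0,0, -1,5.35,-1.63,0,0, -1,5.35,-1.63,0,0, -1,5.35,-1.63,0,0, -1,5.35,-1.63,0,0, -1,5.35,-1.63,0,0, -1,5.35,-1.63,0,0, -1,0,0,0,0.177, -1,0,0,0,0.177, -1,0,0,0,0,-1,0,0,0,0]' 40
python3 - <<'E'
from h import *
cap('wrist','wrist1'); cap('side','side1'); cap('top','top1')
s=get_state(); d=np.load('jig.npz'); e=s['ee_pos'][:2]-d['O']; print('jig',e@d['ex'],e@d['ey'],s['ee_pos'][2]); print(s['tcp_rot'],s['force'])
E
```

```text
time_s: 1.65
ee_pos: [0.5261, -0.2491, 0.2311]
tcp_rot: [[0.999, -0.048, -0.0], [-0.048, -0.999, 0.0], [-0.0, -0.0, -1.0]]
force: [0.4, 0.1, 0.3]
opening: -0.0003
jig -0.30033303737149764 0.00020456548467044248 0.23133848760477474
[[ 9.98761189e-01 -4.97602578e-02  7.06160695e-05]
 [-4.97602527e-02 -9.98761189e-01 -7.32302175e-05]
 [ 7.41725440e-05  6.96256256e-05 -9.99999995e-01]] [0.27951993 0.23270363 0.77014245]
```

View pics/wrist1.png

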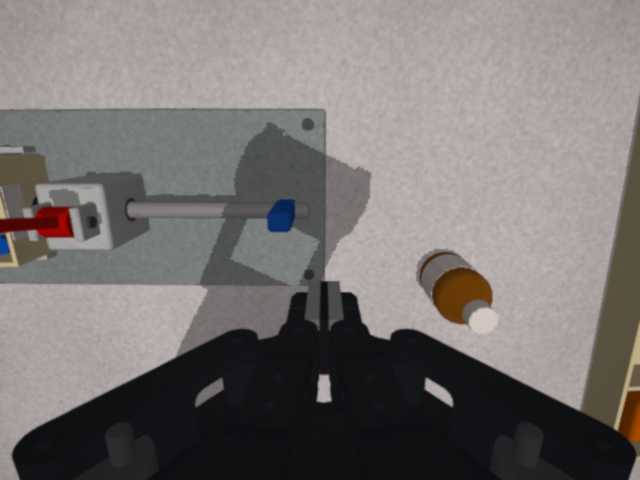

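View pics/side1.png

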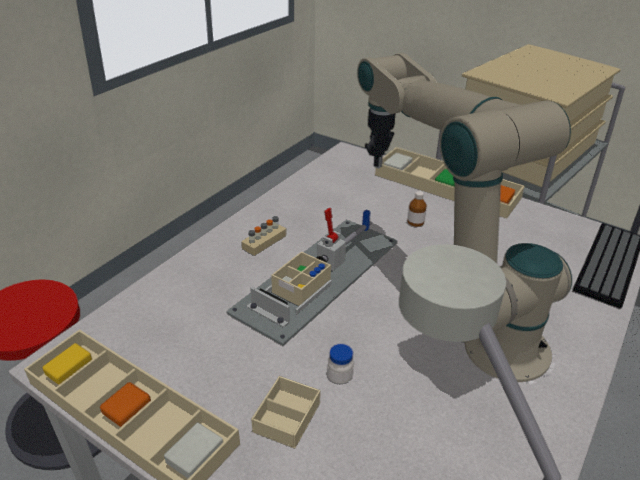

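```bash
python3 -m jog '[-1,0,0,5,0, -1,0,0,5,0, -1,0,0,3,0, -1,0,0,2.1,0, -1,0,0,0,0, -1,0,0,0,0]'
python3 - <<'E'
from h import *
cap('side','side2'); c=cap('wrist','wrist2')
b=load('top0'); print('bottle cap',plane(b,[(479,265)],.11))
s=get_state(); print(s['ee_pos'],s['force'])
i=c['image']
import cv2
a=cv2.imread('pics/side2.png')[150:300,290:490]; cv2.imwrite('pics/side2c.png',cv2.resize(a,None,fx=4,fy=4,interpolation=cv2.INTER_CUBIC))
E
```

```text
time_s: 2.55
ee_pos: [0.5268, -0.2494, 0.0816]
tcp_rot: [[0.999, -0.051, 0.002], [-0.051, -0.999, -0.001], [0.002, 0.001, -1.0]]
force: [-1.1, 0.2, 0.4]
opening: -0.0001
bottle cap [[ 0.43849498 -0.3818164   0.11      ]]
[ 0.52692107 -0.24945424  0.08193371] [ 0.31381857 -0.80030497 -0.25388962]
```

View pics/side2c.png

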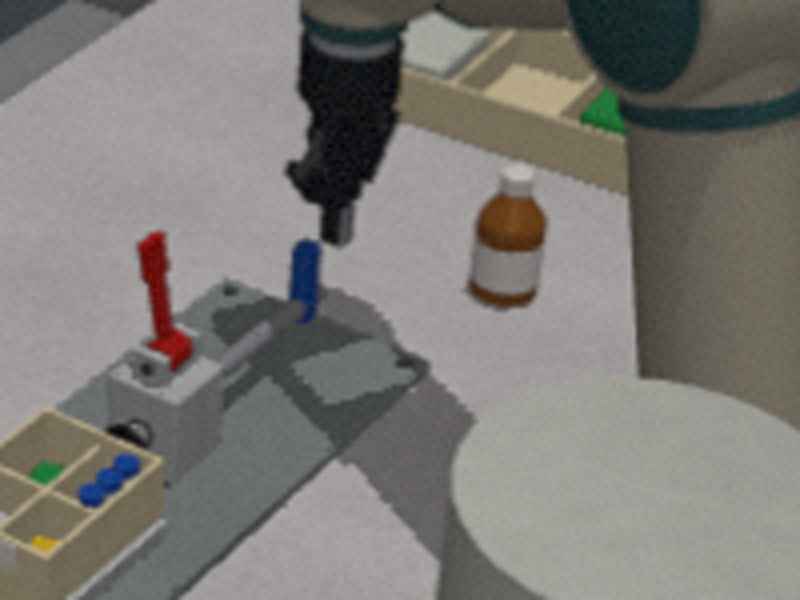

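View pics/wrist2.png

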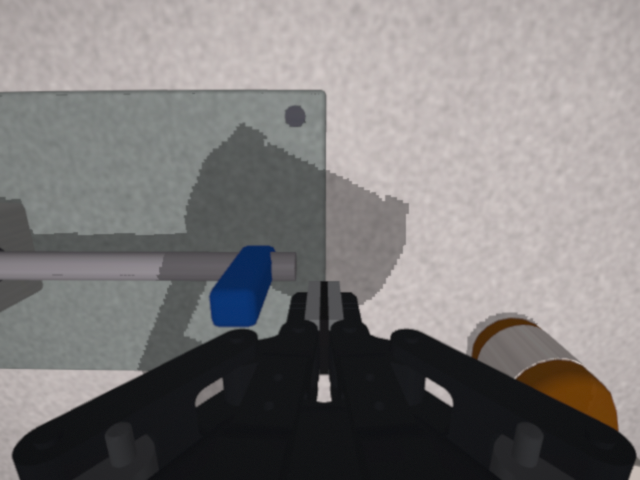

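```bash
python3 -m jog '[-1,0,-0.4,0.3,0, -1,0,-0.4,0.3,0, -1,0,-0.1,0,0, -1,0,-0.1,0,0, -1,0,-0.1,0,0, -1,0,-0.1,0,0, -1,0,-0.1,0,0, -1,0,-0.1,0,0, -1,0,-0.1,0,0, -1,0,-0.1,0,0, -1,0,-0.1,0,0, -1,0,-0.1,0,0, -1,0,-0.1,0,0, -1,0,-0.1,0,0]'
cat > st.py <<'E'
from h import *
import sys
s=get_state(); d=np.load('jig.npz'); e=s['ee_pos'][:2]-d['O']
print('tcp jig mm',np.round([e@d['ex']*1e3,e@d['ey']*1e3,s['ee_pos'][2]*1e3],1),'F jig',np.round([s['force'][:2]@d['ex'],s['force'][:2]@d['ey'],s['force'][2]],2))
if len(sys.argv)>1:
    cap('top',sys.argv[1]); a=cv2.imread('pics/'+sys.argv[1]+'.png')[195:285,215:435]
    cv2.imwrite('pics/'+sys.argv[1]+'c.png',cv2.resize(a,None,fx=3.6,fy=3.6,interpolation=cv2.INTER_CUBIC))
E
python3 st.py t3
```

```text
time_s: 4.4
ee_pos: [0.5273, -0.229, 0.0743]
tcp_rot: [[0.999, -0.051, 0.0], [-0.051, -0.999, -0.0], [0.0, 0.0, -1.0]]
force: [-0.4, -4.1, -1.0]
opening: 0.0002
tcp jig mm [-2.802e+02  1.000e-01  7.430e+01] F jig [-4.13  0.2  -0.98]
```

View pics/t3c.png

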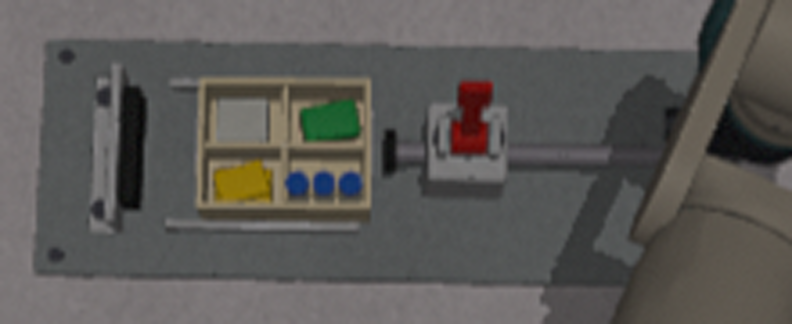

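```bash
python3 -m jog '[-1,0,-0.1,0,0, -1,0,-0.1,0,0, -1,0,-0.1,0,0, -1,0,-0.1,0,0, -1,0,-0.1,0,0, -1,0,-0.1,0,0, -1,0,-0.1,0,0, -1,0,-0.1,0,0, -1,0,-0.1,0,0, -1,0,-0.1,0,0, -1,0,-0.1,0,0, -1,0,-0.1,0,0, -1,0,-0.1,0,0, -1,0,-0.1,0,0, -1,0,-0.1,0,0, -1,0,-0.1,0,0, -1,0,-0.1,0,0, -1,0,-0.1,0,0, -1,0,-0.1,0,0, -1,0,-0.1,0,0]'
python3 st.py
python3 -m jog '[-1,0,-0.12,0,0, -1,0,-0.12,0,0, -1,0,-0.12,0,0, -1,0,-0.12,0,0, -1,0,-0.12,0,0, -1,0,-0.12,0,0, -1,0,-0.12,0,0, -1,0,-0.12,0,0, -1,0,-0.12,0,0, -1,0,-0.12,0,0, -1,0,-0.12,0,0, -1,0,-0.12,0,0]'
python3 st.py t4
```

```text
time_s: 6.95
ee_pos: [0.5283, -0.2094, 0.0743]
tcp_rot: [[0.999, -0.051, 0.0], [-0.051, -0.999, -0.001], [0.0, 0.001, -1.0]]
force: [1.7, -5.1, -0.9]
opening: -0.0002
tcp jig mm [-2.605e+02  1.000e-01  7.430e+01] F jig [-5.05 -1.93 -0.91]
time_s: 8.45
ee_pos: [0.5291, -0.195, 0.0744]
tcp_rot: [[0.999, -0.051, 0.0], [-0.051, -0.999, -0.001], [0.0, 0.001, -1.0]]
force: [1.4, -4.6, -0.2]
opening: 0.0001
tcp jig mm [-2.461e+02  1.000e-01  7.440e+01] F jig [-4.49 -1.68 -0.15]
```

View pics/t4c.png

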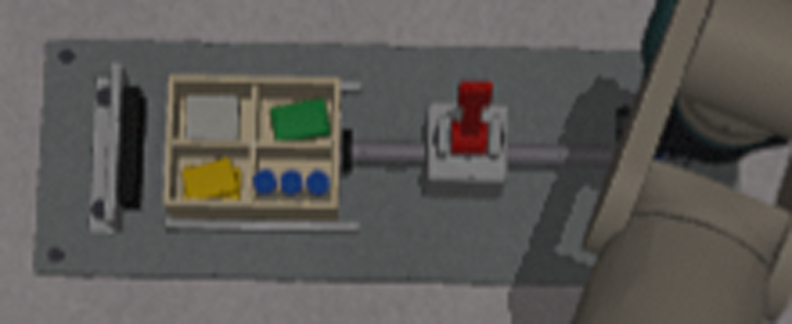

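```bash
python3 -m jog '[-1,0,-0.1,0,0, -1,0,-0.1,0,0, -1,0,-0.1,0,0, -1,0,-0.1,0,0, -1,0,-0.1,0,0, -1,0,-0.1,0,0, -1,0,-0.1,0,0, -1,0,-0.1,0,0, -1,0,-0.1,0,0, -1,0,-0.1,0,0]'
python3 st.py t5
```

```text
time_s: 9.75
ee_pos: [0.5296, -0.185, 0.0744]
tcp_rot: [[0.999, -0.051, 0.0], [-0.051, -0.999, -0.001], [0.0, 0.001, -1.0]]
force: [0.4, -4.1, -1.2]
opening: -0.0001
tcp jig mm [-2.361e+02  1.000e-01  7.440e+01] F jig [-4.09 -0.56 -1.15]
```

View pics/t5c.png

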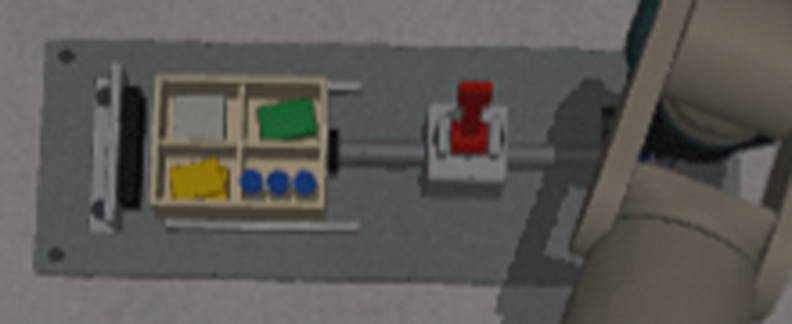

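```bash
for i in 1; do python3 -m jog '[-1,0,-0.05,0,0, -1,0,-0.05,0,0, -1,0,-0.05,0,0, -1,0,-0.05,0,0, -1,0,-0.05,0,0, -1,0,-0.05,0,0]' | grep force; python3 st.py; python3 -m jog '[-1,0,-0.04,0,0, -1,0,-0.04,0,0]' | grep force;python3 st.py; done
```

```text
force: [1.3, -5.8, -1.3]
tcp jig mm [-2.331e+02  1.000e-01  7.430e+01] F jig [-5.76 -1.58 -1.26]
force: [0.8, -5.6, -0.4]
tcp jig mm [-2.323e+02  1.000e-01  7.430e+01] F jig [-5.55 -1.13 -0.42]
```

```bash
python3 -m jog '[-1,0,-0.04,0,0, -1,0,-0.04,0,0]' | grep force;python3 st.py;  python3 -m jog '[-1,0,-0.04,0,0]' | grep force;python3 st.py
```

```text
force: [1.0, -5.3, -0.1]
tcp jig mm [-2.315e+02  1.000e-01  7.440e+01] F jig [-5.2  -1.24 -0.13]
force: [0.1, -6.0, -0.6]
tcp jig mm [-2.311e+02  1.000e-01  7.440e+01] F jig [-6.02 -0.39 -0.58]
```

```bash
python3 -m jog '[-1,0,-0.04,0,0]' | grep force;python3 st.py;  python3 -m jog '[-1,0,-0.04,0,0]' | grep force;python3 st.py
```

```text
force: [0.4, -5.6, -0.1]
tcp jig mm [-2.307e+02  1.000e-01  7.440e+01] F jig [-5.6  -0.73 -0.06]
force: [0.6, -5.5, -0.8]
tcp jig mm [-2.303e+02  1.000e-01  7.430e+01] F jig [-5.44 -0.86 -0.77]
```

```bash
python3 -m jog '[-1,0,-0.03,0,0]' | grep force;python3 st.py
```

```text
force: [0.8, -5.1, -1.6]
tcp jig mm [-2.30e+02  1.00e-01  7.43e+01] F jig [-5.08 -1.1  -1.63]
```

```bash
python3 -m jog '[-1,0,-0.04,0,0,-1,0,-0.04,0,0]' | grep force;python3 st.py t6
```

```text
force: [1.1, -5.5, -0.4]
tcp jig mm [-2.292e+02  1.000e-01  7.430e+01] F jig [-5.43 -1.34 -0.36]
```

View pics/t6c.png

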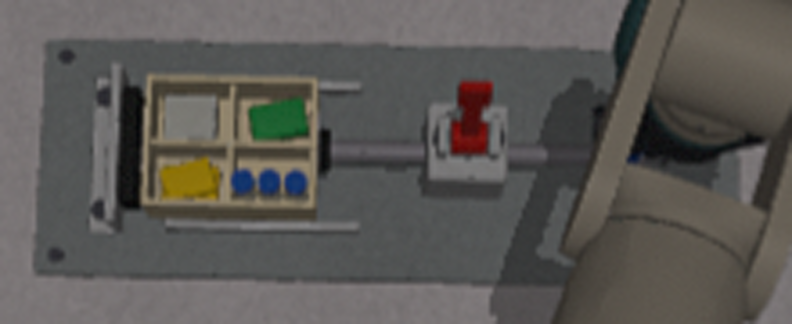

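```bash
python3 -m jog '[-1,0,-0.04,0,0]' | grep force;python3 st.py; python3 -m jog '[-1,0,-0.04,0,0]' | grep force;python3 st.py
```

```text
force: [1.7, -5.5, -0.9]
tcp jig mm [-2.288e+02  1.000e-01  7.440e+01] F jig [-5.37 -1.99 -0.9 ]
force: [1.1, -5.5, -0.5]
tcp jig mm [-2.284e+02  1.000e-01  7.440e+01] F jig [-5.48 -1.37 -0.5 ]
```

```bash
python3 -m jog '[-1,0,-0.04,0,0]' | grep force;python3 st.py
```

```text
force: [1.4, -5.8, 0.5]
tcp jig mm [-2.28e+02  1.00e-01  7.43e+01] F jig [-5.76 -1.71  0.52]
```

```bash
python3 -m jog '[-1,0,-0.04,0,0]' | grep force;python3 st.py; python3 -m jog '[-1,0,-0.04,0,0]' | grep force;python3 st.py
```

```text
force: [1.9, -5.2, -0.6]
tcp jig mm [-2.276e+02  1.000e-01  7.440e+01] F jig [-5.07 -2.19 -0.59]
force: [0.5, -5.0, -0.4]
tcp jig mm [-2.272e+02  1.000e-01  7.430e+01] F jig [-4.95 -0.81 -0.44]
```

```bash
python3 -m jog '[-1,0,-0.04,0,0]' | grep force;python3 st.py
```

```text
force: [0.9, -5.7, -0.3]
tcp jig mm [-2.268e+02  1.000e-01  7.430e+01] F jig [-5.63 -1.24 -0.28]
```

```bash
python3 -m jog '[-1,0,-0.04,0,0,-1,0,-0.04,0,0]' | grep force;python3 st.py
```

```text
force: [0.2, -5.0, -0.7]
tcp jig mm [-2.26e+02  1.00e-01  7.44e+01] F jig [-4.98 -0.49 -0.68]
```

```bash
python3 -m jog '[-1,0,-0.04,0,0]' | grep force;python3 st.py
```

```text
force: [1.6, -6.1, 0.3]
tcp jig mm [-2.256e+02  1.000e-01  7.430e+01] F jig [-5.96 -1.95  0.35]
```

```bash
python3 -m jog '[-1,0,-0.04,0,0]' | grep force;python3 st.py t7
```

```text
force: [0.7, -4.9, -0.7]
tcp jig mm [-2.252e+02  1.000e-01  7.440e+01] F jig [-4.85 -0.91 -0.75]
```

View pics/t7c.png

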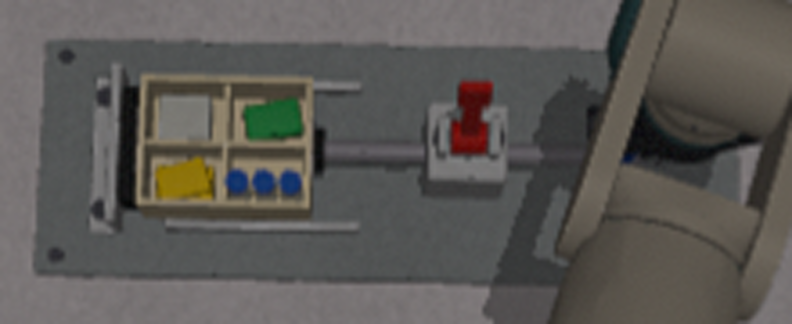

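```bash
python3 - <<'E'
from h import *
cap('side','side7'); a=cv2.imread('pics/side7.png')[230:350,220:370]; cv2.imwrite('pics/side7c.png',cv2.resize(a,None,fx=5,fy=5,interpolation=cv2.INTER_CUBIC))
E
python3 -m jog '[-1,0,-0.04,0,0]' | grep force;python3 st.py
```

```text
force: [0.7, -5.7, -0.9]
tcp jig mm [-2.248e+02  1.000e-01  7.430e+01] F jig [-5.68 -0.97 -0.91]
```

View pics/side7c.png

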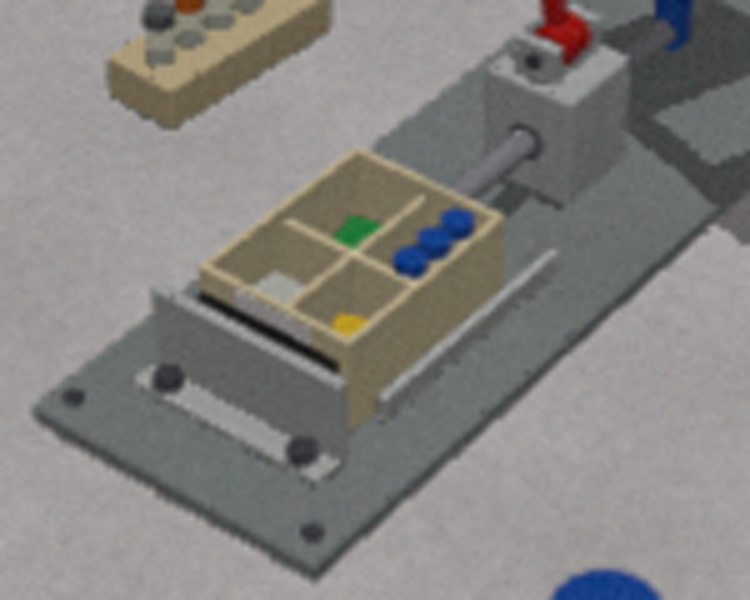

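The side view shows the cassette nearly at the dark cushion, with no firm contact felt yet. I'll continue in small steps.

```bash
python3 -m jog '[-1,0,-0.04,0,0]' | grep force;python3 st.py
```

```text
force: [1.3, -5.2, -0.2]
tcp jig mm [-2.244e+02  1.000e-01  7.440e+01] F jig [-5.13 -1.57 -0.17]
```

```bash
python3 -m jog '[-1,0,-0.04,0,0]' | grep force;python3 st.py
```

```text
force: [1.3, -4.9, -0.4]
tcp jig mm [-2.24e+02  1.00e-01  7.43e+01] F jig [-4.88 -1.52 -0.39]
```

```bash
python3 -m jog '[-1,0,-0.04,0,0]' | grep force;python3 st.py
```

```text
force: [0.2, -5.5, -0.4]
tcp jig mm [-2.236e+02  1.000e-01  7.430e+01] F jig [-5.53 -0.47 -0.37]
```

```bash
python3 -m jog '[-1,0,-0.03,0,0]' | grep force;python3 st.py
```

```text
force: [2.4, -5.2, -0.8]
tcp jig mm [-2.233e+02  1.000e-01  7.440e+01] F jig [-5.11 -2.63 -0.8 ]
```

```bash
python3 -m jog '[-1,0,-0.04,0,0,-1,0,-0.03,0,0]' | grep force;python3 st.py
```

```text
force: [1.4, -7.3, -0.3]
tcp jig mm [-2.229e+02  1.000e-01  7.440e+01] F jig [-7.21 -1.77 -0.31]
```

```bash
python3 -m jog '[-1,0,-0.04,0,0,-1,0,-0.03,0,0]' | grep force;python3 st.py
```

```text
force: [0.7, -8.0, -1.1]
tcp jig mm [-2.226e+02  1.000e-01  7.440e+01] F jig [-7.99 -1.11 -1.08]
```

```bash
python3 -m jog '[-1,0,-0.03,0,0,-1,0,-0.03,0,0]' | grep force;python3 st.py
```

```text
force: [1.3, -10.2, -1.4]
tcp jig mm [-2.223e+02  1.000e-01  7.440e+01] F jig [-10.07  -1.83  -1.38]
```

```bash
python3 -m jog '[-1,0,-0.03,0,0,-1,0,-0.03,0,0]' | grep force;python3 st.py
```

```text
force: [1.0, -12.1, -1.4]
tcp jig mm [-2.221e+02  1.000e-01  7.440e+01] F jig [-12.07  -1.63  -1.44]
```

```bash
python3 -m jog '[-1,0,-0.03,0,0,-1,0,0,0,0]' | grep force;python3 st.py; python3 -m jog '[-1,0,0.05,0,0,-1,0,0.05,0,0,-1,0,0.05,0,0,-1,0,0.05,0,0,-1,0,0.1,0,0,-1,0,0.5,0,0,-1,0,1,0,0,-1,0,0,-4,0,-1,0,0,-5,0,-1,0,0,-5,0,-1,0,0,0,0]'
python3 st.py t8
```

```text
force: [0.6, -11.9, -1.0]
tcp jig mm [-2.219e+02  1.000e-01  7.440e+01] F jig [-11.85  -1.23  -0.99]
time_s: 16.45
ee_pos: [0.531, -0.1882, 0.2196]
tcp_rot: [[0.999, -0.051, 0.008], [-0.051, -0.999, -0.004], [0.009, 0.003, -1.0]]
force: [0.4, -0.6, -1.0]
opening: -0.0004
tcp jig mm [-239.2   -1.5  219.6] F jig [-0.55 -0.38 -1.04]
```

View pics/t8c.png

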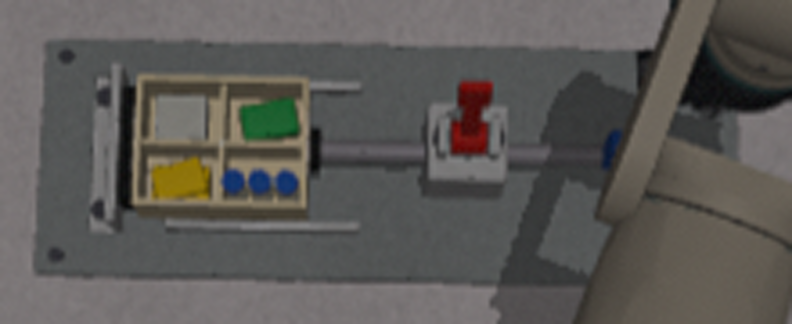

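```bash
python3 -m jog '[-1,4.4,0,0,0,-1,0,-5.1,0,0,-1,0,-5.1,0,0,-1,0,-5.2,0,0,-1,0,0,0,0,-1,0,0,2.5,0,-1,0,0,2.8,0,-1,0,0,0,0,-1,0,0,0,0]'
python3 st.py t9
python3 - <<'E'
from h import *
cap('side','side9'); a=cv2.imread('pics/side9.png')[150:300,250:450]; cv2.imwrite('pics/side9c.png',cv2.resize(a,None,fx=4,fy=4,interpolation=cv2.INTER_CUBIC))
E
```

```text
time_s: 17.62
ee_pos: [0.5814, -0.0362, 0.1619]
tcp_rot: [[0.999, -0.052, 0.0], [-0.052, -0.999, -0.0], [0.0, 0.0, -1.0]]
force: [0.8, -0.6, -0.6]
opening: -0.0001
tcp jig mm [-84.8 -43.9 161.9] F jig [-0.53 -0.81 -0.58]
```

View pics/t9c.png

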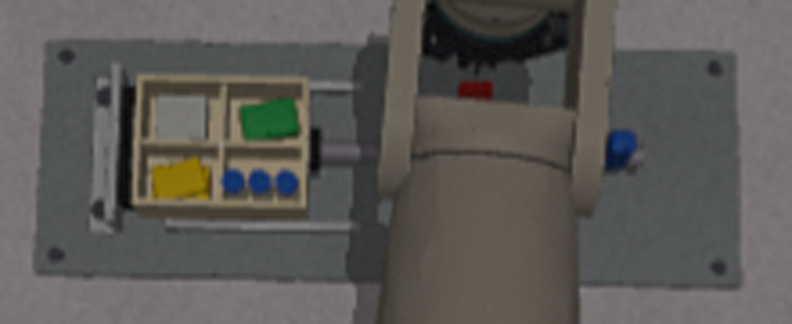

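View pics/side9c.png

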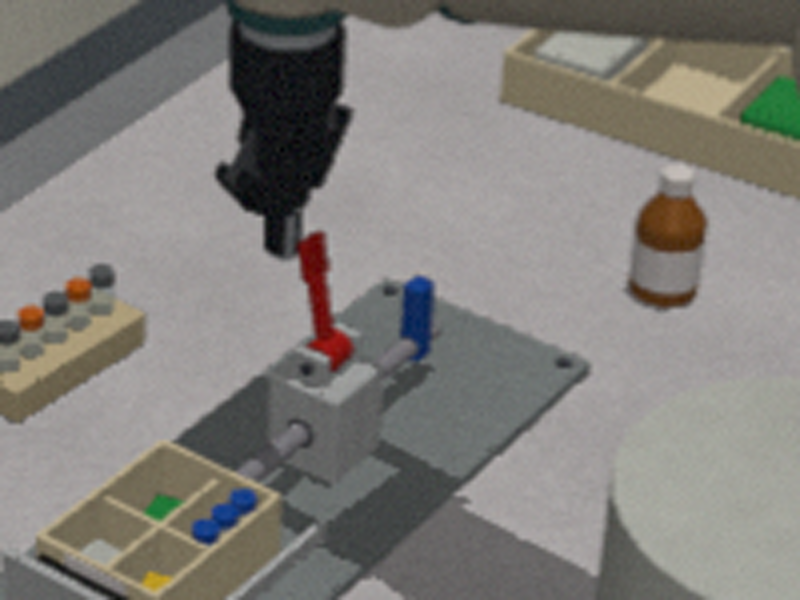

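```bash
python3 -m jog '[-1,-0.5,0,-0.25,0,-1,-0.5,0,-0.25,0,-1,-0.5,0,-0.25,0,-1,-0.5,0,-0.25,0,-1,-0.42,0,-0.05,0,-1,-0.42,0,-0.05,0,-1,-0.44,0,0,0,-1,-0.44,0,0,0,-1,-0.44,0,0.03,0,-1,-0.43,0,0.09,0,-1,-0.43,0,0.09,0,-1,-0.43,0,0.09,0]'
python3 st.py;  python3 - <<'E'
from h import *
cap('side','side10'); a=cv2.imread('pics/side10.png')[150:300,250:450]; cv2.imwrite('pics/side10c.png',cv2.resize(a,None,fx=4,fy=4,interpolation=cv2.INTER_CUBIC))
E
```

```text
time_s: 19.23
ee_pos: [0.5265, -0.0327, 0.1692]
tcp_rot: [[0.999, -0.051, -0.0], [-0.051, -0.999, -0.0], [-0.0, 0.0, -1.0]]
force: [0.4, 0.2, -0.7]
opening: 0.0001
tcp jig mm [-84.2  11.1 169.2] F jig [ 0.21 -0.38 -0.72]
```

View pics/side10c.png

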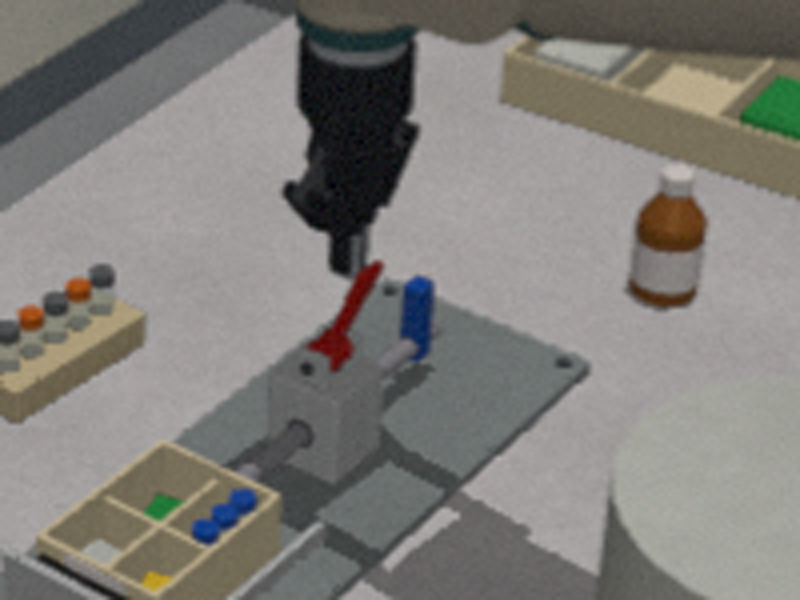

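```bash
python3 -m jog '[-1,-0.38,0,0.13,0,-1,-0.38,0,0.13,0,-1,-0.38,0,0.14,0,-1,-0.37,0,0.23,0,-1,-0.37,0,0.23,0,-1,-0.37,0,0.23,0]'
python3 st.py;  python3 -m jog '[-1,-0.33,0,0.29,0,-1,-0.33,0,0.29,0,-1,-0.32,0,0.29,0]'
python3 st.py;  python3 - <<'E'
from h import *
cap('side','side11'); a=cv2.imread('pics/side11.png')[150:300,250:450]; cv2.imwrite('pics/side11c.png',cv2.resize(a,None,fx=4,fy=4,interpolation=cv2.INTER_CUBIC))
E
```

```text
time_s: 20.02
ee_pos: [0.5047, -0.0316, 0.1588]
tcp_rot: [[0.999, -0.051, 0.002], [-0.051, -0.999, -0.0], [0.002, 0.0, -1.0]]
force: [6.8, -0.1, 1.3]
opening: -0.0002
tcp jig mm [-84.2  32.9 158.8] F jig [ 0.28 -6.78  1.29]
time_s: 20.4
ee_pos: [0.4951, -0.031, 0.1504]
tcp_rot: [[0.999, -0.051, 0.003], [-0.051, -0.999, -0.0], [0.003, 0.0, -1.0]]
force: [7.1, 0.1, 5.3]
opening: 0.0003
tcp jig mm [-84.1  42.5 150.4] F jig [ 0.46 -7.07  5.35]
```

View pics/side11c.png

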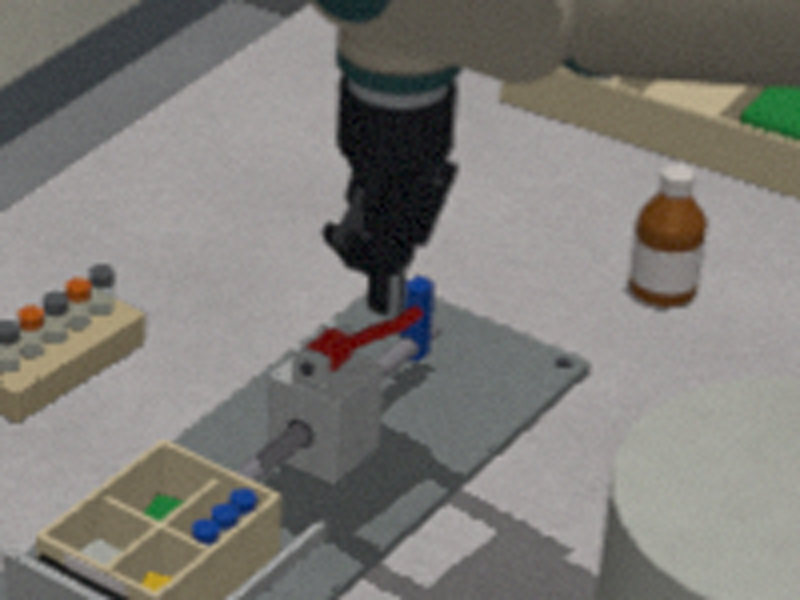

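```bash
python3 -m jog '[-1,-0.27,0,0.34,0,-1,-0.27,0,0.34,0,-1,-0.27,0,0.35,0]' | grep -E 'time|force'
python3 st.py;  python3 -m jog '[-1,-0.21,0,0.38,0,-1,-0.21,0,0.38,0,-1,-0.2,0,0.39,0]'| grep -E 'time|force'
python3 st.py; python3 -m jog '[-1,-0.12,0,0.3,0,-1,-0.12,0,0.31,0]'| grep -E 'time|force'
python3 st.py
python3 - <<'E'
from h import *
cap('side','side12'); a=cv2.imread('pics/side12.png')[150:300,250:450]; cv2.imwrite('pics/side12c.png',cv2.resize(a,None,fx=4,fy=4,interpolation=cv2.INTER_CUBIC))
E
```

```text
time_s: 20.82
force: [4.5, 0.8, 6.1]
tcp jig mm [-84.2  50.9 140.2] F jig [ 1.06 -4.41  6.14]
time_s: 21.2
force: [2.0, 0.4, 2.7]
tcp jig mm [-84.2  57.7 127.8] F jig [ 0.52 -2.    2.66]
time_s: 21.45
force: [1.9, -0.4, 0.7]
tcp jig mm [-84.2  60.3 121.1] F jig [-0.28 -1.95  0.68]
```

View pics/side12c.png

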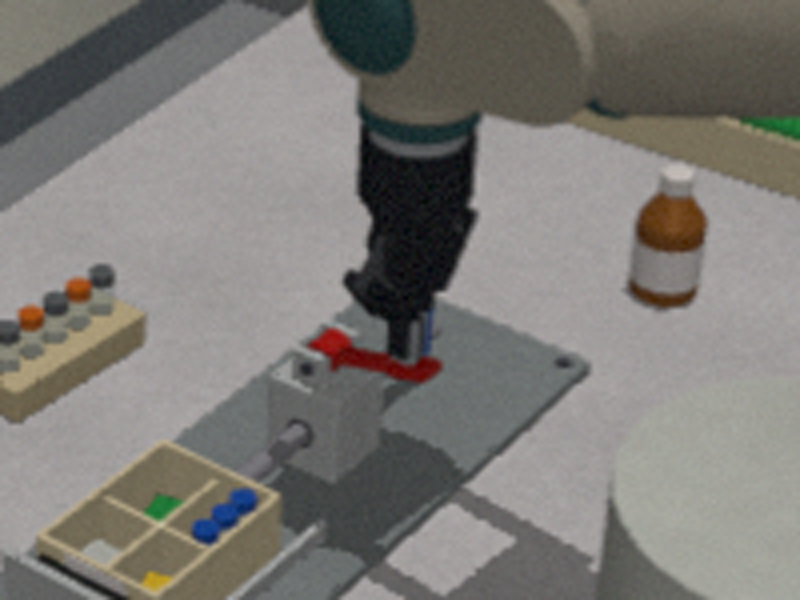

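```bash
python3 -m jog '[-1,-0.15,0,0.25,0,-1,-0.08,0,0.25,0,-1,0,0,0.2,0]'| grep -E 'time|force'
python3 st.py; python3 -m jog '[-1,0,0,-1,0,-1,0,0,-3,0,-1,0,0,-4,0,-1,0,0,-4,0,-1,5,0,-2,0,-1,6,0,0,0,-1,6,0,0,0,-1,0,0,0,0]'
python3 st.py t13
python3 - <<'E'
from h import *
cap('side','side13'); a=cv2.imread('pics/side13.png')[200:350,220:420]; cv2.imwrite('pics/side13c.png',cv2.resize(a,None,fx=4,fy=4,interpolation=cv2.INTER_CUBIC))
E
```

```text
time_s: 21.88
force: [-0.0, -0.3, 0.2]
tcp jig mm [-84.2  62.5 114.3] F jig [-0.29  0.03  0.21]
time_s: 22.88
ee_pos: [0.6476, -0.039, 0.2487]
tcp_rot: [[0.999, -0.051, -0.008], [-0.051, -0.999, 0.001], [-0.009, -0.0, -1.0]]
force: [-1.3, 0.8, -0.6]
opening: -0.0002
tcp jig mm [ -84.1 -110.2  248.7] F jig [ 0.68  1.3  -0.64]
```

View pics/side13c.png

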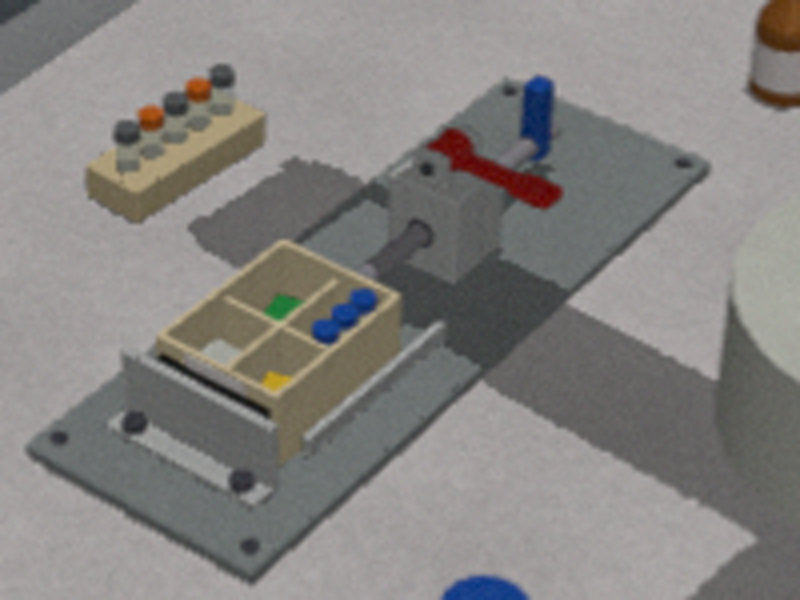

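View pics/t13c.png

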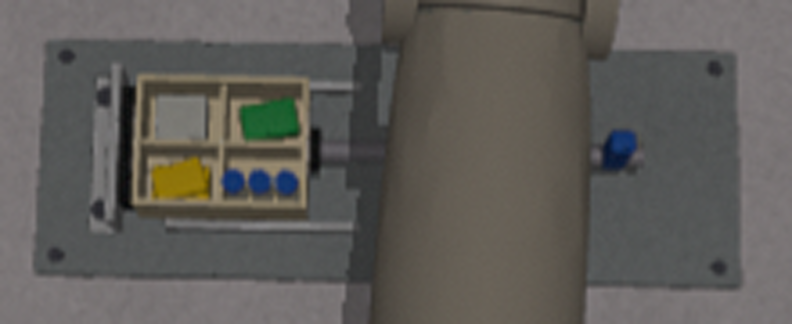

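Now the lever looks level, and the pad and fence both touch the cassette. I'll check the lever's height from the side camera's depth, and compare the cassette and handle before and after locking.

Run:
```python
from h import *
d=np.load('jig.npz'); O,ex,ey=d['O'],d['ex'],d['ey']
c=load('side13'); im=c['image'].astype(np.uint8); hsv=cv2.cvtColor(im,cv2.COLOR_RGB2HSV)
m=((hsv[...,0]<8)|(hsv[...,0]>172))&(hsv[...,1]>140); m[:225]=0;m[260:]=0;m[:,:320]=0;m[:,365:]=0
ys,xs=np.nonzero(m); P=depth(c,np.c_[xs,ys]); e=P[:,:2]-O; J=np.c_[e@ex,e@ey,P[:,2]]*1e3
k=np.abs(J[:,0]+85)<20; J=J[k]
for a,b in((20,40),(40,60),(60,75),(75,95)):
    q=J[(J[:,1]>a)&(J[:,1]<b)]; print(a,b,len(q),np.round(np.median(q,0),1) if len(q) else '', 'zmax',q[:,2].max() if len(q) else '')
for n in('t8','t13'):
    c=load(n); im=c['image'].astype(int); h=cv2.cvtColor(im.astype(np.uint8),cv2.COLOR_RGB2HSV)
    r=(h[...,1]>60)&(h[...,0]>12)&(h[...,0]<32)&(im.sum(2)>250); r[:205]=0;r[262:]=0;r[:,:245]=0;r[:,308:]=0
    ys,xs=np.nonzero(r); print(n,'cassette px',np.percentile(xs,[1,50,99]),xs.mean(),ys.mean())
a,b=load('top0')['image'].astype(int),load('t13')['image'].astype(int)
for nm,(u,v) in dict(rack=(334,162),drawer=(162,320),jar=(222,328),bottle=(473,268)).items():
    s=np.s_[v-30:v+30,u-32:u+32]; print(nm,'changed px',(abs(a[s]-b[s]).max(2)>30).sum())
```

```text
20 40 30 [-78.3  29.  101. ] zmax 104.24345350179054
40 60 30 [-77.3  50.2 100.9] zmax 105.5618474953598
60 75 32 [-79.3  68.1 101.2] zmax 105.60337279073894
75 95 29 [-78.3  80.7 100.1] zmax 105.71804596230183
t8 cassette px [252.  274.5 300. ] 274.5919881305638 236.51038575667656
t13 cassette px [252. 275. 300.] 274.7847730600293 236.48023426061494
rack changed px 1686
drawer changed px 0
jar changed px 0
bottle changed px 0
```

```bash
python3 -c "
from h import *
a=load('side0')['image'].astype(int)[210:256,235:290];b=load('side13')['image'].astype(int)[210:256,235:290]
print('rack side changed',(abs(a-b).max(2)>30).sum())
ticket.sign_off()"
```

```text
rack side changed 147
the job is handed in; nothing more can be done
```

The cassette is held between the pad and the fence cushion, the rod is locked, and the gripper is clear. I signed off at about 23 s.

**Push:** I pushed the blue handle forward with the shut fingers until I felt the cushion. I then pressed to about 12 N at the wrist. Less the roughly 4 N of rod drag, that is about 8 N on the cassette. Contact came a few mm further on than the pictures suggested. The cushion may have pushed the rod back slightly on release, leaving about 4–5 N of hold; I did not measure that.

**Lever:** I swung the red lever over its arc from behind. The highest force I read was about 9 N, though readings come only at the end of each move. It snapped shut by itself.

**Last checks:**
- **Lever:** its top surface is level at z ≈ 100–101 mm from y = 29 to 81 mm, so it is closed.
- **Cassette:** it did not move during locking (within 0.2 px).
- **Bottle, jar and spare drawer:** unchanged in the top view.
- **Vial rack:** the picture comparison did not come out clean. Many pixels changed in the top view, where the arm is in the way. Another 147 changed in the side view, probably from the arm's shadow beside it. By eye the rack stands upright in the same place, and no move went near it at its height.

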